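# Try the centrifuge cover, free its latch if it is caught, and hold the cover open

### The arm

A 6-joint arm with a two-finger parallel gripper is mounted at the origin on a cart in front of the work surface, level with it; the furniture and walls round the work are solid. World frame = base frame: x ahead of the robot, y to its left, z up, the work surface at z = 0. Lengths are in m, angles in degrees, forces in N, time in s.
With the tool pointing down it reaches from about 0.4 to 0.825 m from the base axis. Payload 7 kg.
Tool frame: the origin (TCP) lies midway between the tips of the shut fingers; the grasp point (between the pads) lies 19 mm behind it; z points along the fingers, y is the line along which they close (so a half turn about z gives the same grasp; the last joint's range is limited). The gripper opens to 88 mm and grips with 3 to 60 N. Pads are 19 mm wide; open, the fingers measure 130 mm over their backs; the gripper's body (78 mm by 193 mm) begins 47 mm behind the grasp point.
Start: joints at [82.168, 20.546, 0.682, 0, -70.136, -16.507], TCP at [0.278, 0.615, 0.227] pointing down, gripper open.
Joint ranges: [-176.03, 176.03], [-82.01, 121.73], [-58.28, 71.71], [-173.87, 95.51], [-174.79, -0.11], [-173.66, 173.66]. Speed limits (degrees/s): [136.94, 136.94, 172.46, 180, 180, 180].

### API

Orientations are given as [roll, pitch, yaw] about the fixed x, y, z axes, in that order (R = Rz(yaw) Ry(pitch) Rx(roll)).
In Python, from plant import r gives the robot as it stands.
- The arm moves only by the tool drive_tool, never from a script. Its argument "commands" is a list of rows, each an object of numbers: "hand": the closure, from 0 (fully open) to 1 (shut); "tx", "ty", "tz": the shift along the world's x, y, z scaled (see below); "turn": the turn about the world's z scaled (see below). A call has 1 to 10 rows; each row is the pose to reach, as a shift and turn from the pose commanded when the call began; what a row does not reach only later rows make up. The controller multiplies each number of a shift by 0.6 m and each number of a turn by 90 degrees. A row lasts 1/10 s, in which the tool goes at most 50 mm and 8.59 degrees, less where a joint would pass 70% of its speed; a pose out of reach is approached as far as the arm can. A call with a number of a shift or a turn outside -1 to 1 is refused whole. A call with a gripper value outside its range is refused whole. The fingers move at their own pace and stop on an object; "grip_force" is the grip in N (left out, the last holds). Time passes only in rows, so rows that repeat a pose let the fingers close. It gives the time, the measured TCP pose, the force, the opening and the grip force at its end, in the units of the state.
- r.get_state(): the state, without advancing time (a new reading comes with each control period).
- r.capture(name): name is "side" or "top"; returns a dict with "frame" (420x560x3 uint8, red, green, blue), "fx", "fy", "cx", "cy" (pixels), "world_from_camera" (4x4, takes a point from camera to world coordinates). Camera axes: x right, y down, z forward; pixel columns grow to the right and rows downward; lengths in m; the calibration is good to about 2 mm. A picture is of the moment at which its call begins. There is no depth.
- r.close_job(): hands the job in; it is judged then, once.
Trained networks look in the newest picture that a camera, given by its name, has taken for a name from the list of things; names that differ only in an ending like _2 or _b are one class to them, and where a whole thing is asked for, a point or a joint stands for the part that bears it (a point fixed in the world has none). Each returns a list of dicts, best first, with "score" (0 to 1); they miss things now and then, are a little off and sometimes report something else, mostly with a low value. They report only what shows in the picture. A call takes as long as a camera call.
- r.trace(label, camera): "pixels" (420x560 bool, what is visible of it) and "extent" ([left, top, right, bottom] in pixels, round what is visible of it).
The state is a dict: "time_s": time; "joints": joint angles; "qd": joint speeds; "joint_torque": joint torques, N m; "tcp_pos": TCP position; "eef_rot": TCP orientation; "contact_force": force on the tool from outside, world axes, zero at the start; "moment": the same for the moment, N m; "gripper_width": finger opening in m; "gripper_force": force on a finger pad.
Only numpy, scipy, OpenCV 4.12 (cv2) and the standard library are available. Lean on these libraries where they do the work, as an engineer would, in place of code of your own. Each camera call takes 0.05 s, during which the arm holds its last target. There are 200 camera calls.

### The job

The small centrifuge on the bench has stopped and I need both hands for the tubes in its rotor, so open its clear cover for me. First pull gently upward on the cover's grip tab: if it is caught, let go, turn the round latch knob on the deck anticlockwise (seen from above) until the cover is free, and come back to the tab. Raise the cover by at least 50 degrees and finish while still holding it up, steady, in the gripper, for it falls shut by itself; never wrench at a caught cover, and leave the bottle, vial, beaker and dish round it where they stand.

Things in the scene. Friction and masses are not known exactly. Their poses are not given: they have to be found in the camera images.
- centrifuge: small bench centrifuge, fixed: white housing 220 (x) x 210 (y) x 85 mm, origin under its centre on the bench; front (dial, switch) is -x, z up; flat deck 85 mm up. On it a clear domed cover (138 mm across, top 50 mm above the deck, centred at x +22 mm) with a white flat front tongue (70 mm wide, top 8 mm above the deck) that carries the grip tab; front right (-y) the latch knob
- cover (a joint): cover angle, rad: 0 shut, grows as its front rises about the rear hinge, stop at 1.3. Weighs about 0.26 kg (1 to 2 N at the tab), has no stay, falls shut from any angle. If the latch has caught it, it comes up 3 mm at the tab (0.017 rad) and stops hard; else it comes up freely. Whether it is caught differs from start to start and cannot be seen or read beforehand
- cover_grip (a point): middle of the grip tab, moves with the cover. Shut: 84 mm in front of the centrifuge's origin, 110 mm above the bench, 180 mm before the hinge. The tab is an upright grey plate, 14 mm thick along the centrifuge's y, 26 mm long along its x, from 17 mm below to 12 mm above this point; pinch it across its thickness from above; it can turn between the finger pads as the cover tilts
- cover_hinge (a point): point on the cover's hinge axis at the rear, 96 mm behind the centrifuge's origin and 93 mm above the bench; the axis runs along the centrifuge's y
- knob_grip (a point): on the vertical axis of the latch knob at the height to grip: 80 mm in front of and 72 mm right (-y) of the centrifuge's origin, 111 mm above the bench; does not turn. Black fluted round knob 41 mm across, from 95 to 121 mm above the bench. Anticlockwise from above frees the cover; stop after 1.25 rad at most, sooner if left part-turned. Needs about 0.06 N m, stays where left
- knob_rim (a point): point on the knob's rim, 20.5 mm from its axis, 111 mm above the bench; turns with the knob. The knob sits on its spindle at any angle, so where this point starts tells nothing about the latch; how far it has gone round tells how far the knob was turned
- media_bottle: bystander: screw-cap media bottle, 56 mm across, 107 mm tall, standing loose right of the centrifuge; origin at the centre of its underside
- vial_1: bystander: small sample vial with a screw cap, 21 mm across, 47 mm tall, standing loose at the front right; origin at the centre of its underside
- beaker: bystander: small open beaker, 48 mm across, 57 mm tall, standing loose left of the centrifuge; origin at the centre of its underside
- dish_12: bystander: closed culture dish, 60 mm across, 15 mm tall, lying loose in front; origin at the centre of its underside

How it is judged (in metres and radians):
On the way, in this order (a step that is already met when the one before it is completed fails the run):
1. the fingers pull the cover up off its seat, into its play, before the knob has been turned (value of joint cover above 0.005 rad and contact force between the fingers and cover above 0.5 N), for 0.05 s.
2. the cover goes on up freely, or the latch knob is turned ((value of joint cover above 0.5 rad or distance of knob_rim from where it was at the start of the episode above 0.005 m)), for 0.05 s.
At the end, for the whole second after the job is handed in: the cover is raised by more than 0.85 rad (49 degrees), at rest (under 0.1 rad/s), and the fingers are still holding it (more than 0.5 N on it) (value of joint cover above 0.85 rad and contact force between the fingers and cover above 0.5 N and velocity of joint cover between -0.1 and 0.1 rad/s); the arm keeps its last pose, push and grip.
It fails at once if the caught cover is wrenched: more than 40 N on its catch (contact force between centrifuge and cover above 40 N).
It fails at once if a bystander is moved by more than 20 mm (distance of any of media_bottle, vial_1, beaker, dish_12 from where it was at the start of the episode above 0.02 m).
It also fails if it takes over 64 s, if anything falls off the work surface, if the arm or the gripper's body presses on something with over 40 N, if the wrist force passes 120 N, or if a joint passes its speed limit or range.

## Working session

There is one attempt and no reset: what is moved stays moved. The work goes in short steps, Python scripts to look and compute and a tool call to move; the robot and the scene stay as the last step left them, time stands still between calls to the robot, and variables do not carry over. Pictures are saved under pics/ and viewed, at most 10 in all, crops included, and the job is handed in when it is done.

Besides the shell and the picture viewer there is one more tool, called after "Emit:" as name([rows], argument=value, ...), one row to a line, values as JSON. drive_tool: Moves the arm, as the interface text tells. Its arguments: {"type":"object","properties":{"commands":{"type":"array"},"grip_force":{"type":"number"}},"required":["commands"]}

```bash
mkdir -p pics; cat > h.py <<'E'
from plant import r
import numpy as np, cv2
def ray(c,u,v):
    T=np.array(c["world_from_camera"]);d=T[:3,:3]@np.array([(u-c["cx"])/c["fx"],(v-c["cy"])/c["fy"],1]);return T[:3,3],d
def atz(c,u,v,z):
    o,d=ray(c,u,v);return o+d*(z-o[2])/d[2]
def proj(c,p):
    T=np.array(c["world_from_camera"]);q=T[:3,:3].T@(np.array(p)-T[:3,3]);return q[0]/q[2]*c["fx"]+c["cx"],q[1]/q[2]*c["fy"]+c["cy"]
def save(c,n): cv2.imwrite("pics/"+n+".png",cv2.cvtColor(c["frame"],cv2.COLOR_RGB2BGR))
E
python3 - <<'E'
from h import *
s=r.get_state();print(s)
for n in("top","side"):
    c=r.capture(n);save(c,n+"0");print(n,np.round(c["world_from_camera"],3).tolist(),c["fx"])
    for l,z in(("centrifuge",.085),("cover_grip",.11),("knob_grip",.121),("media_bottle",.107),("vial_1",.047),("beaker",.057),("dish_12",.015)):
        for d in r.trace(l,n)[:2]:
            ys,xs=np.nonzero(d["pixels"]);u,v=xs.mean(),ys.mean()
            print(l,round(d["score"],2),[round(float(k)) for k in d["extent"]],round(u),round(v),np.round(atz(c,u,v,z),3))
E
```

```text
{'time_s': 0.0, 'joints': array([ 8.21686296e+01,  2.05898799e+01,  6.34556721e-01, -2.05418573e-02,
       -7.01364985e+01, -1.65047794e+01]), 'qd': array([ 0.06891014, -0.02049191, -0.01164264, -0.0127624 ,  0.01410555,
       -0.01506272]), 'joint_torque': array([-5.10669415e-04, -5.82716596e+01,  2.93052578e+01,  6.99744388e+00,
        6.94673668e-03, -1.64726471e-04]), 'tcp_pos': array([0.27800348, 0.61455569, 0.22564487]), 'eef_rot': array([ 1.79906475e+02, -7.57353497e-03, -2.43431388e+01]), 'contact_force': array([-0.58242845,  0.31708466,  0.36879723]), 'moment': array([ 0.05654471, -0.02737345, -0.02321987]), 'gripper_force': 0.0, 'gripper_width': 0.0874854532247264}
top [[-0.006, -0.988, 0.152, 0.382], [-1.0, 0.006, -0.004, -0.202], [0.003, -0.152, -0.988, 0.938], [0.0, 0.0, 0.0, 1.0]] 420.53855974475636
centrifuge 0.58 [236, 144, 344, 259] 290 200 [ 0.526 -0.227  0.085]
cover_grip 0.64 [258, 146, 325, 249] 291 193 [ 0.536 -0.229  0.11 ]
knob_grip 0.85 [238, 146, 343, 254] 290 200 [ 0.52  -0.226  0.121]
knob_grip 0.18 [315, 230, 336, 248] 324 237 [ 0.447 -0.292  0.121]
media_bottle 0.83 [354, 203, 388, 233] 368 217 [ 0.487 -0.382  0.107]
beaker 0.97 [204, 225, 231, 246] 217 236 [ 0.455 -0.075  0.057]
dish_12 0.6 [302, 265, 331, 292] 316 279 [ 0.364 -0.284  0.015]
side [[0.989, -0.029, 0.148, 0.363], [-0.149, -0.35, 0.925, -1.004], [0.025, -0.936, -0.351, 0.39], [0.0, 0.0, 0.0, 1.0]] 427.2831419800543
centrifuge 0.75 [245, 179, 372, 272] 309 225 [ 0.525 -0.305  0.085]
cover_grip 0.63 [258, 182, 362, 223] 315 202 [ 0.548 -0.249  0.11 ]
knob_grip 0.64 [244, 182, 373, 269] 309 226 [ 0.506 -0.388  0.121]
media_bottle 0.86 [288, 233, 321, 301] 303 268 [ 0.475 -0.499  0.107]
vial_1 0.91 [231, 261, 243, 292] 239 277 [ 0.391 -0.41   0.047]
dish_12 0.77 [207, 251, 235, 272] 221 262 [ 0.364 -0.297  0.015]
```

```bash
python3 - <<'E'
import cv2
a=cv2.imread("pics/top0.png")[130:310,190:400];b=cv2.imread("pics/side0.png")[160:310,195:390]
cv2.imwrite("pics/a.png",cv2.resize(a,None,fx=3.3,fy=3.3,interpolation=2));cv2.imwrite("pics/b.png",cv2.resize(b,None,fx=3.8,fy=3.8,interpolation=2))
E
```

```text
(no output)
```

View pics/a.png

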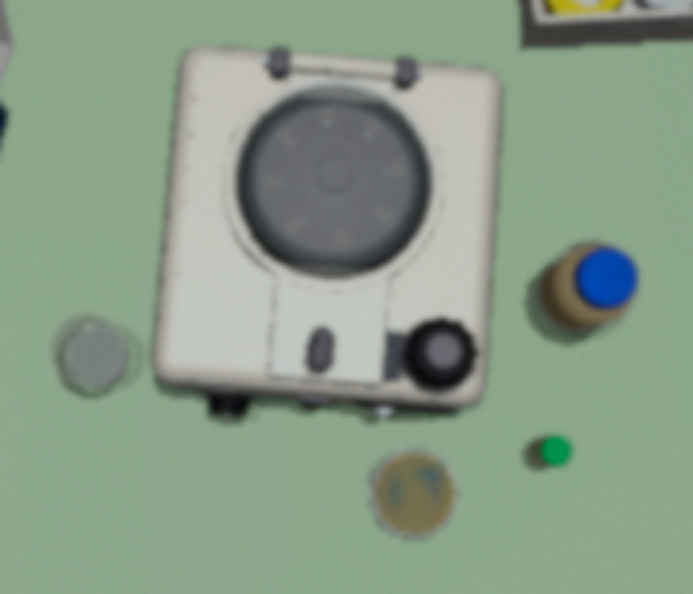

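View pics/b.png

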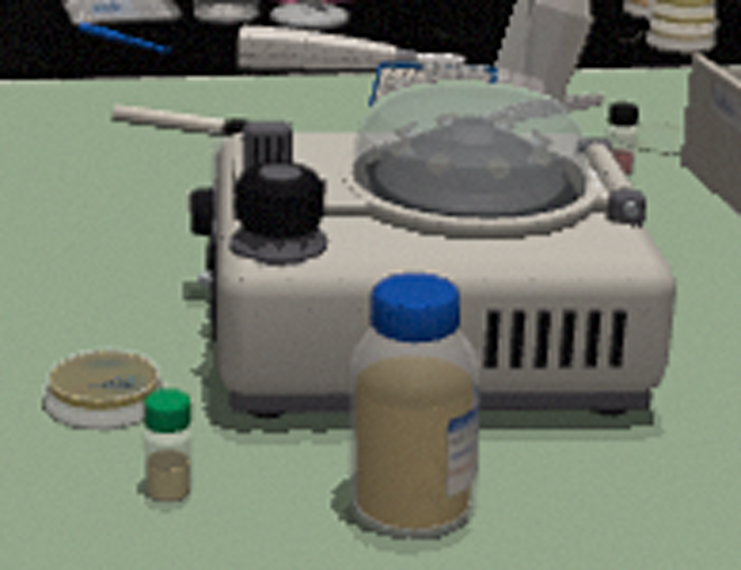

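The top view shows the tab at about px (287,236) and the knob at (323,237), with the housing turned about -4°. In the side view the tab is at (265,199) and the knob at (269,212). Next I'll fit the pose from both views.

```bash
cat >> h.py <<'E'
def W(p,b): 
    c,s=np.cos(p[2]),np.sin(p[2]);return np.array([p[0]+c*b[0]-s*b[1],p[1]+s*b[0]+c*b[1],b[2]])
E
python3 - <<'E'
from h import *
from scipy.optimize import least_squares
t=r.capture("top");s=r.capture("side")
A=lambda u,v:(190+u/3.3,130+v/3.3)
B=lambda u,v:(195+u/3.8,160+v/3.8)
O=[(t,A(320,343),(-.084,0,.120)),(t,A(441,352),(-.080,-.072,.121)),(t,A(279,62),(.096,.037,.1)),(t,A(406,72),(.096,-.037,.1)),
(s,B(268,128),(-.084,0,.122)),(s,B(281,172),(-.080,-.072,.121)),(s,B(627,206),(.096,-.045,.093))]
f=lambda p:np.concatenate([np.subtract(proj(c,W(p,b)),m) for c,m,b in O[:2]+O[4:6]])
q=least_squares(f,[.53,-.22,-.07],loss="soft_l1",x_scale=[.01,.01,.05]);p=q.x
print(np.round(p,4),np.degrees(p[2]),np.round(f(p),1))
print("tab",W(p,(-.084,0,.11)),"knob",W(p,(-.08,-.072,.111)))
for c,m,b in O: print(np.round(np.subtract(proj(c,W(p,b)),m),1))
# housing corners check, top
for b in((.11,.105,.085),(.11,-.105,.085),(-.11,.105,.085),(-.11,-.105,.085)):
    u,v=proj(t,W(p,b));print(round((u-190)*3.3),round((v-130)*3.3))
E
```

```text
[ 0.5372 -0.2287 -0.1034] -5.9256102433267515 [-0.  -0.4  0.3 -1.6 -0.4 -1.6 -1.3  0.3]
tab [ 0.45363731 -0.22001932  0.11      ] knob [ 0.45018286 -0.29204755  0.111     ]
[-0.  -0.4]
[ 0.3 -1.6]
[ 2.5 -2.9]
[-0.2 -2.5]
[-0.4 -1.6]
[-1.3  0.3]
[0.2 0.9]
183 28
512 59
144 372
486 406
```

Emit:
drive_tool([
  {"tx":0.25,"ty":-0.7,"turn":0.2,"hand":0.6},
  {"tx":0.25,"ty":-0.7,"turn":0.2,"hand":0.6},
  {"tx":0.25,"ty":-0.7,"turn":0.2,"hand":0.6},
  {"tx":0.25,"ty":-0.7,"turn":0.2,"hand":0.6},
  {"tx":0.25,"ty":-0.7,"turn":0.2,"hand":0.6},
  {"tx":0.25,"ty":-0.7,"turn":0.2,"hand":0.6},
  {"tx":0.25,"ty":-0.7,"turn":0.2,"hand":0.6},
  {"tx":0.25,"ty":-0.7,"turn":0.2,"hand":0.6},
  {"tx":0.25,"ty":-0.7,"turn":0.2,"hand":0.6},
  {"tx":0.25,"ty":-0.7,"turn":0.2,"hand":0.6},
], grip_force=15)

```text
invalid input
```

```bash
python3 - <<'E'
from h import *
from scipy.optimize import least_squares
t=r.capture("top");s=r.capture("side")
A=lambda u,v:(190+u/3.3,130+v/3.3)
B=lambda u,v:(195+u/3.8,160+v/3.8)
O=[(t,A(320,345),(-.084,0,.120)),(t,A(441,352),(-.080,-.072,.121)),(t,A(342.5,67),(.096,0,.1)),
(s,B(268,128),(-.084,0,.122)),(s,B(281,172),(-.080,-.072,.121)),(s,B(627,206),(.096,-.045,.093))]
f=lambda p:np.concatenate([np.subtract(proj(c,W(p,b)),m) for c,m,b in O]+[[(np.degrees(p[2])+4.2)]])
p=least_squares(f,[.53,-.22,-.07],loss="soft_l1",x_scale=[.01,.01,.05]).x
print(np.round(p,4),np.degrees(p[2]),np.round(f(p),1))
print("tab",W(p,(-.084,0,.11)),"knob",W(p,(-.08,-.072,.111)),r.get_state()["time_s"])
E
```

```text
[ 0.536  -0.2274 -0.0834] -4.7783116194885205 [ 0.2 -0.2  0.6 -1.6 -0.4 -2.2 -1.  -1.5 -1.2  0.4 -0.4  0.3 -0.6]
tab [ 0.45224711 -0.22040333  0.11      ] knob [ 0.45023557 -0.29248629  0.111     ] 1.0
```

Emit:
drive_tool([
  {"tx":0.25,"ty":-0.7,"tz":0.0,"turn":0.2,"hand":0.6},
  {"tx":0.25,"ty":-0.7,"tz":0.0,"turn":0.2,"hand":0.6},
], grip_force=15)

```text
time_s: 1.2
tcp_pos: [0.3117, 0.5202, 0.2256]
eef_rot: [179.9, 0.0, -6.7]
contact_force: [1.2, -0.5, 0.6]
gripper_width: 0.077
gripper_force: 0.0
```

Emit:
drive_tool([
  {"tx":0.23,"ty":-0.6,"tz":0.0,"turn":0.024,"hand":0.6},
  {"tx":0.23,"ty":-0.6,"tz":0.0,"turn":0.024,"hand":0.6},
  {"tx":0.23,"ty":-0.6,"tz":0.0,"turn":0.024,"hand":0.6},
  {"tx":0.23,"ty":-0.6,"tz":0.0,"turn":0.024,"hand":0.6},
  {"tx":0.23,"ty":-0.6,"tz":0.0,"turn":0.024,"hand":0.6},
  {"tx":0.23,"ty":-0.6,"tz":0.0,"turn":0.024,"hand":0.6},
  {"tx":0.23,"ty":-0.6,"tz":0.0,"turn":0.024,"hand":0.6},
  {"tx":0.23,"ty":-0.6,"tz":0.0,"turn":0.024,"hand":0.6},
  {"tx":0.23,"ty":-0.6,"tz":0.0,"turn":0.024,"hand":0.6},
])

```text
time_s: 2.1
tcp_pos: [0.4505, 0.1574, 0.2268]
eef_rot: [180.0, -0.0, -5.2]
contact_force: [0.4, 0.4, 0.4]
gripper_width: 0.0351
gripper_force: 0.0
```

Emit:
drive_tool([
  {"tx":0.0,"ty":-0.6,"tz":0.0,"turn":0.0,"hand":0.6},
  {"tx":0.0,"ty":-0.6,"tz":0.0,"turn":0.0,"hand":0.6},
  {"tx":0.0,"ty":-0.6,"tz":0.0,"turn":0.0,"hand":0.6},
  {"tx":0.0,"ty":-0.6,"tz":0.0,"turn":0.0,"hand":0.6},
  {"tx":0.0,"ty":-0.6,"tz":0.0,"turn":0.0,"hand":0.6},
  {"tx":0.0,"ty":-0.6,"tz":0.0,"turn":0.0,"hand":0.6},
  {"tx":0.0,"ty":-0.6,"tz":0.0,"turn":0.0,"hand":0.6},
  {"tx":0.0,"ty":-0.6,"tz":0.0,"turn":0.0,"hand":0.6},
  {"tx":0.0,"ty":-0.6,"tz":0.0,"turn":0.0,"hand":0.6},
])

```text
time_s: 3.0
tcp_pos: [0.4496, -0.2006, 0.2263]
eef_rot: [180.0, 0.0, -5.2]
contact_force: [0.1, -0.2, 0.4]
gripper_width: 0.035
gripper_force: 0.0
```

Emit:
drive_tool([
  {"tx":0.004,"ty":-0.033,"tz":-0.13,"turn":0.004,"hand":0.6},
  {"tx":0.004,"ty":-0.033,"tz":-0.13,"turn":0.004,"hand":0.6},
  {"tx":0.004,"ty":-0.033,"tz":-0.13,"turn":0.004,"hand":0.6},
])

```text
time_s: 3.3
tcp_pos: [0.4498, -0.2177, 0.145]
eef_rot: [-180.0, 0.4, -4.6]
contact_force: [0.1, 0.6, -0.2]
gripper_width: 0.0348
gripper_force: 0.0
```

```bash
python3 - <<'E'
from h import *
t=r.capture("top");s=r.capture("side")
a=cv2.resize(t["frame"][180:280,240:370],None,fx=3.0,fy=3.0,interpolation=2);b=cv2.resize(s["frame"][130:240,220:350],None,fx=3.0,fy=3.0,interpolation=2)
a=cv2.resize(a,(390,330));cv2.imwrite("pics/c.png",np.hstack([a,b])[:,:,::-1]);print(r.get_state()["tcp_pos"])
E
```

```text
[ 0.45277796 -0.21813     0.1492641 ]
```

View pics/c.png

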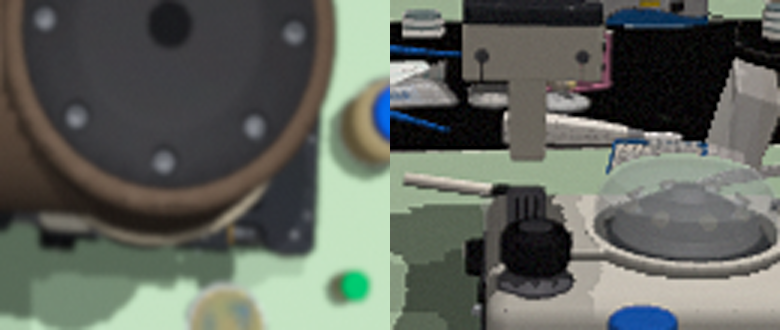

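The top view is blocked by the gripper. In the side view the fingers (px 528) sit right over the tab (px 524), so I'll go down.

Emit:
drive_tool([
  {"tx":0.0,"ty":-0.003,"tz":-0.03,"turn":0.0,"hand":0.6},
  {"tx":0.0,"ty":-0.003,"tz":-0.05,"turn":0.0,"hand":0.6},
  {"tx":0.0,"ty":-0.003,"tz":-0.07,"turn":0.0,"hand":0.6},
  {"tx":0.0,"ty":-0.003,"tz":-0.084,"turn":0.0,"hand":0.6},
  {"tx":0.0,"ty":-0.003,"tz":-0.084,"turn":0.0,"hand":0.6},
])

```text
time_s: 3.9
tcp_pos: [0.4517, -0.2205, 0.0973]
eef_rot: [-180.0, 0.1, -4.6]
contact_force: [0.5, -0.1, -0.3]
gripper_width: 0.0351
gripper_force: 0.0
```

Emit:
drive_tool([
  {"tx":0.0,"ty":0.0,"tz":0.0,"turn":0.0,"hand":1.0},
  {"tx":0.0,"ty":0.0,"tz":0.0,"turn":0.0,"hand":1.0},
  {"tx":0.0,"ty":0.0,"tz":0.0,"turn":0.0,"hand":1.0},
  {"tx":0.0,"ty":0.0,"tz":0.0,"turn":0.0,"hand":1.0},
  {"tx":0.0,"ty":0.0,"tz":0.0,"turn":0.0,"hand":1.0},
  {"tx":0.0,"ty":0.0,"tz":0.0,"turn":0.0,"hand":1.0},
], grip_force=15)

```text
time_s: 4.5
tcp_pos: [0.4525, -0.2208, 0.0985]
eef_rot: [180.0, -0.0, -4.6]
contact_force: [-0.5, 1.1, 3.1]
gripper_width: 0.0139
gripper_force: 15.0
```

Emit:
drive_tool([
  {"tx":0.0,"ty":0.0,"tz":0.001,"turn":0.0,"hand":1.0},
  {"tx":0.0,"ty":0.0,"tz":0.002,"turn":0.0,"hand":1.0},
  {"tx":0.0,"ty":0.0,"tz":0.003,"turn":0.0,"hand":1.0},
  {"tx":0.0,"ty":0.0,"tz":0.0035,"turn":0.0,"hand":1.0},
  {"tx":0.0,"ty":0.0,"tz":0.0035,"turn":0.0,"hand":1.0},
])

```text
time_s: 5.0
tcp_pos: [0.4527, -0.2208, 0.1003]
eef_rot: [180.0, -0.0, -4.6]
contact_force: [4.1, -1.1, -2.2]
gripper_width: 0.0139
gripper_force: 15.0
```

Emit:
drive_tool([
  {"tx":0.0,"ty":0.0,"tz":0.001,"turn":0.0,"hand":1.0},
  {"tx":0.0,"ty":0.0,"tz":0.002,"turn":0.0,"hand":1.0},
  {"tx":0.0,"ty":0.0,"tz":0.003,"turn":0.0,"hand":1.0},
  {"tx":0.0,"ty":0.0,"tz":0.003,"turn":0.0,"hand":1.0},
])

```text
time_s: 5.4
tcp_pos: [0.4528, -0.2208, 0.1024]
eef_rot: [180.0, -0.1, -4.6]
contact_force: [4.3, -1.0, -3.0]
gripper_width: 0.0138
gripper_force: 15.0
```

Emit:
drive_tool([
  {"tx":0.0,"ty":0.0,"tz":0.001,"turn":0.0,"hand":1.0},
  {"tx":0.0,"ty":0.0,"tz":0.002,"turn":0.0,"hand":1.0},
  {"tx":0.0,"ty":0.0,"tz":0.003,"turn":0.0,"hand":1.0},
  {"tx":0.0,"ty":0.0,"tz":0.003,"turn":0.0,"hand":1.0},
])

```text
time_s: 5.8
tcp_pos: [0.453, -0.2209, 0.1042]
eef_rot: [180.0, -0.1, -4.6]
contact_force: [5.2, -0.9, -2.8]
gripper_width: 0.0137
gripper_force: 15.0
```

Emit:
drive_tool([
  {"tx":0.001,"ty":0.0,"tz":0.003,"turn":0.0,"hand":1.0},
  {"tx":0.002,"ty":0.0,"tz":0.006,"turn":0.0,"hand":1.0},
  {"tx":0.003,"ty":0.0,"tz":0.01,"turn":0.0,"hand":1.0},
  {"tx":0.004,"ty":0.0,"tz":0.013,"turn":0.0,"hand":1.0},
  {"tx":0.0045,"ty":0.0,"tz":0.0165,"turn":0.0,"hand":1.0},
  {"tx":0.0045,"ty":0.0,"tz":0.0165,"turn":0.0,"hand":1.0},
])

```text
time_s: 6.4
tcp_pos: [0.4543, -0.2209, 0.1138]
eef_rot: [180.0, 0.1, -4.6]
contact_force: [0.6, -2.2, -2.0]
gripper_width: 0.0137
gripper_force: 15.0
```

```bash
python3 - <<'E'
from h import *
s=r.capture("side")
cv2.imwrite("pics/d.png",cv2.resize(s["frame"][130:280,220:390],None,fx=4,fy=4,interpolation=2)[:,:,::-1])
E
```

```text
(no output)
```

View pics/d.png

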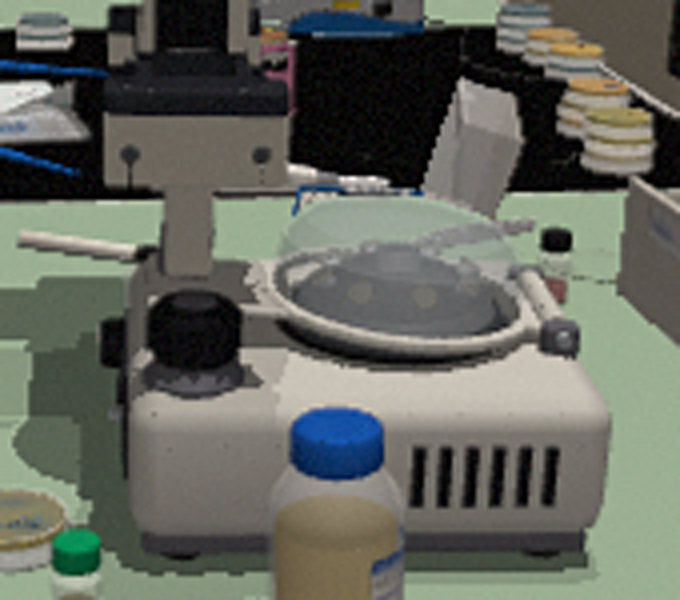

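The side view shows the cover's front clearly lifted, with a gap under the rim at px (400,350), and the force is small. The cover is free, so I'll follow the arc.

Emit:
drive_tool([
  {"tx":0.003,"ty":0.0,"tz":0.013,"turn":0.0,"hand":1.0},
  {"tx":0.007,"ty":-0.001,"tz":0.0255,"turn":0.0,"hand":1.0},
  {"tx":0.011,"ty":-0.001,"tz":0.038,"turn":0.0,"hand":1.0},
  {"tx":0.016,"ty":-0.001,"tz":0.05,"turn":0.0,"hand":1.0},
  {"tx":0.021,"ty":-0.002,"tz":0.062,"turn":0.0,"hand":1.0},
  {"tx":0.027,"ty":-0.002,"tz":0.074,"turn":0.0,"hand":1.0},
  {"tx":0.034,"ty":-0.003,"tz":0.086,"turn":0.0,"hand":1.0},
  {"tx":0.041,"ty":-0.003,"tz":0.097,"turn":0.0,"hand":1.0},
  {"tx":0.048,"ty":-0.004,"tz":0.108,"turn":0.0,"hand":1.0},
  {"tx":0.0555,"ty":-0.005,"tz":0.118,"turn":0.0,"hand":1.0},
], grip_force=20)

```text
time_s: 7.45
tcp_pos: [0.4869, -0.2237, 0.1851]
eef_rot: [-180.0, 0.2, -4.6]
contact_force: [-5.5, -0.3, 0.6]
gripper_width: 0.0139
gripper_force: 20.0
```

Emit:
drive_tool([
  {"tx":0.008,"ty":-0.001,"tz":0.0105,"turn":0.0,"hand":1.0},
  {"tx":0.017,"ty":-0.001,"tz":0.0205,"turn":0.0,"hand":1.0},
  {"tx":0.026,"ty":-0.002,"tz":0.03,"turn":0.0,"hand":1.0},
  {"tx":0.036,"ty":-0.003,"tz":0.039,"turn":0.0,"hand":1.0},
  {"tx":0.046,"ty":-0.004,"tz":0.048,"turn":0.0,"hand":1.0},
  {"tx":0.056,"ty":-0.005,"tz":0.056,"turn":0.0,"hand":1.0},
  {"tx":0.067,"ty":-0.005,"tz":0.064,"turn":0.0,"hand":1.0},
  {"tx":0.078,"ty":-0.006,"tz":0.071,"turn":0.0,"hand":1.0},
  {"tx":0.09,"ty":-0.007,"tz":0.078,"turn":0.0,"hand":1.0},
  {"tx":0.101,"ty":-0.008,"tz":0.0845,"turn":0.0,"hand":1.0},
])

```text
time_s: 8.45
tcp_pos: [0.5489, -0.229, 0.2366]
eef_rot: [180.0, -0.0, -4.6]
contact_force: [-3.3, -3.5, 1.5]
gripper_width: 0.0139
gripper_force: 20.0
```

Emit:
drive_tool([
  {"tx":0.006,"ty":0.0,"tz":0.003,"turn":0.0,"hand":1.0},
  {"tx":0.012,"ty":-0.001,"tz":0.006,"turn":0.0,"hand":1.0},
  {"tx":0.018,"ty":-0.002,"tz":0.0085,"turn":0.0,"hand":1.0},
  {"tx":0.024,"ty":-0.002,"tz":0.011,"turn":0.0,"hand":1.0},
  {"tx":0.024,"ty":-0.002,"tz":0.011,"turn":0.0,"hand":1.0},
  {"tx":0.024,"ty":-0.002,"tz":0.011,"turn":0.0,"hand":1.0},
  {"tx":0.024,"ty":-0.002,"tz":0.011,"turn":0.0,"hand":1.0},
  {"tx":0.024,"ty":-0.002,"tz":0.011,"turn":0.0,"hand":1.0},
])

```text
time_s: 9.25
tcp_pos: [0.5636, -0.2303, 0.2432]
eef_rot: [179.9, -0.1, -4.6]
contact_force: [-4.3, -2.6, 6.1]
gripper_width: 0.0142
gripper_force: 20.0
```

```bash
python3 - <<'E'
from h import *
s=r.capture("side")
cv2.imwrite("pics/e.png",cv2.resize(s["frame"][90:290,200:400],None,fx=2.9,fy=2.9,interpolation=2)[:,:,::-1])
x=r.get_state();print(x["time_s"],x["tcp_pos"],x["contact_force"],x["gripper_force"],x["gripper_width"])
E
```

```text
9.3 [ 0.56359262 -0.23028746  0.2431057 ] [-3.25880792 -3.19589471  5.172673  ] 19.995455145835876 0.013965355642066744
```

View pics/e.png

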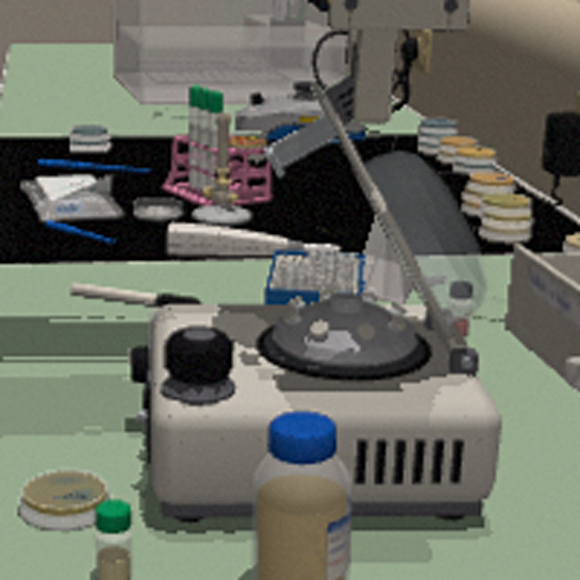

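The cover stands open at about 60° (hinge at px (460,360), front edge at (315,85)). The tab is between the pads, 14 mm apart with 20 N of grip, and the bystanders in view haven't moved.

```bash
python3 -c "
from plant import r
print(r.close_job())"
```

```text
the job is handed in; nothing more can be done
None
```

The centrifuge cover was not caught, so I left the latch knob alone and raised the cover to about 60°. The gripper is holding it steady by its tab, and the job is handed in; no verdict came back.

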